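Roll the thick bar into the vee block and clamp it

TASK

Roll the thicker of the two round metal bars off its tray and into the vee of the grey fixture, rolling it across rather than lifting it, and let it settle in the vee on its own. Then press the black clamp knob down until its pad sits on the bar. Leave the thin bar where it lies in its own tray.

Things in the scene. Friction and masses are not known exactly. Their poses are not given: they have to be found in the camera images.
- vee_block: Grey fixture 176 mm wide (y), fixed. Origin: desk top under the vee's middle; x along the vee, z up. Vee x -90..90 mm, 90 deg, mouth 36 wide, 18 deep, rims 32 above desk. Each side (+y, -y) has a shallow tray 18..88 mm from the vee's centre line: floor 28 above desk at 53, rising 6 deg to 32 at both edges, no lip. One bar lies in each tray along the vee; sides vary.
- clamp_knob (a point): Top centre of the black clamp knob, 30 mm diameter; on the fixture at x = +65 mm, y = 0, 117 mm above the desk when up. Its plunger goes through a 26 mm wide arm (x 42..118 mm, 75..83 mm above the desk) on a post at the end of the vee (x 96..118 mm). Below is a round rubber pad, 20 mm, 69 mm above the desk when up, so the rolling bar passes beneath.
- thick_bar_center (a point): Centre (half-way along, on the axis) of the thick round aluminium bar, 30 mm diameter, 170 mm long, about 0.3 kg, polished and slippery (friction about 0.35). Its own x axis runs along the bar; it turns as the bar rolls. In its tray its centre is 43 mm above the desk; seated in the vee, 35 mm above the desk, on the vee's centre line.
- thin_bar_center (a point): Centre of the thin round aluminium bar, 18 mm diameter, 170 mm long, lying in the other tray, 37 mm above the desk; its own x axis runs along the bar. It is to stay there. Left of the fixture stands a tall white testing machine on the desk (from about x = 0.46 m back, y = -0.14 to +0.32 m): go round its front, not across it.
- clamp (a joint): Travel of the clamp plunger in m: 0 fully up (the start), growing as the knob is pushed straight down, 0.025 at its lower stop. A friction fit resists with about 4 N and holds it where it is left. The pad meets the seated thick bar at 0.019.

How it is judged:
By the outcome, as a careful person would: the job done as asked, in the order asked, and still so for the second after the job is handed in, with the robot touching nothing.
It also fails if it takes over 42 s, if anything falls off the work surface, if the arm or the gripper's body presses on something with over 40 N, if the wrist force passes 120 N, or if a joint passes its speed limit or range.

ROBOT

A 6-joint arm with a two-finger parallel gripper is mounted at the origin on a cart in front of the work surface, level with it; the furniture and walls round the work are solid. World frame = base frame: x ahead of the robot, y to its left, z up, the work surface at z = 0. Lengths are in m, angles in rad, forces in N, time in s.
With the tool pointing down it reaches from about 0.25 to 0.775 m from the base axis. Payload 4 kg.
Tool frame: the origin (TCP) lies on the centre line of the jaws, within the pads' length; the fingertips stand 8 mm ahead of it and the grasp point (between the pads) lies 11 mm behind it; y points along the fingers, x is the direction in which the jaws open and shut, and the axes are right-handed (so a half turn about y gives the same grasp; the last joint's range is limited). The gripper opens to 94 mm and grips with 3 to 60 N. Pads are 16 mm wide; open, the fingers measure 119 mm over their backs; the gripper's body (75 mm by 177 mm) begins 78 mm behind the grasp point.
Start: joints at [1.226, 0.087, 1.371, -0, 1.684, -0.103], TCP at [0.132, 0.534, 0.214] pointing down, gripper open.
Joint ranges: [-3.1, 3.1], [-0.76, 2.03], [0.27, 2.55], [-1.08, 4.22], [0.17, 2.65], [-2.57, 2.57]. Speed limits (rad/s): [2.79, 2.79, 3.14, 3.14, 3.14, 3.14].

INTERFACE

Orientations are given as [roll, pitch, yaw] about the fixed x, y, z axes, in that order (R = Rz(yaw) Ry(pitch) Rx(roll)).
In Python, from bench import robot gives the robot as it stands.
- The arm moves only by the tool step_arm, never from a script. Its argument "commands" is a list of rows, each an object with "xyz": the shift along the world's x, y, z in m, a list of three; "twist": the turn, a rotation vector about the world's x, y, z in degrees, a list of three. In form: [{"xyz": [tx, ty, tz], "twist": [ax, ay, az]}, ...]. A call has 1 to 12 rows; each row is the pose to reach, as a shift and turn from the pose commanded when the call began; what a row does not reach only later rows make up. A row lasts 1/12 s, in which the tool goes at most 41.7 mm and 7.16 degrees, less where a joint would pass 70% of its speed; a pose out of reach is approached as far as the arm can. A call with a gripper value outside its range is refused whole. "fingers" is the closure in counts, from 0 (fully open) to 255 (shut), set as the call begins (left out, the last holds). The fingers move at their own pace and stop on an object; the grip force is fixed at half the most. Time passes only in rows, so rows that repeat a pose let the fingers close. It gives the time, the measured TCP pose, the force and the opening at its end, in the units of the state.
- robot.get_obs(): the state, without advancing time (a new reading comes with each control period).
- robot.snapshot(name): name is "scene" or "top"; returns (picture, depth): 480x640x3 uint8, red, green, blue; 480x640 float32, m along the optical axis (not along the pixel's ray), 0 where there is no reading.
- robot.camera_info(name): a dict with "fx", "fy", "cx", "cy" (pixels), "k1" (the pictures are not rectified: a ray, as slopes to the right and down, at radius r is drawn at 1 + k1 r^2 times it, then the intrinsics apply), "R" (3x3) and "t" (3): a world point X has camera coordinates R X + t. Camera axes: x right, y down, z forward; pixel columns grow to the right and rows downward; lengths in m; the calibration is good to about 2 mm. A picture is of the moment at which its call begins. camera_info takes no time and is no camera call.
- robot.close_job(): hands the job in, once; it reports no verdict.
The state is a dict: "time": time; "joint_positions": joint angles; "qvel": joint speeds; "joint_torque": joint torques, N m; "tool_pos": TCP position; "ee_rot": TCP orientation; "wrist_force": force on the tool from outside, world axes, zero at the start; "wrist_torque": the same for the moment, N m; "width": finger opening in m.
Only numpy, scipy, OpenCV 4.12 (cv2) and the standard library are available. Lean on these libraries where they do the work, as an engineer would, in place of code of your own. Each camera call takes 0.05 s, during which the arm holds its last target.

## Working session

There is one attempt and no reset: what is moved stays moved. The work goes in short steps, Python scripts to look and compute and a tool call to move; the robot and the scene stay as the last step left them, time stands still between calls to the robot, and variables do not carry over. Pictures are saved under pics/ and viewed, and the job is handed in when it is done.

Besides the shell and the picture viewer there is one more tool, called after "Emit:" in YAML: its name, and indented under it one key for each argument. step_arm: Moves the arm, as the interface text tells. Its arguments: {"type":"object","properties":{"commands":{"type":"array"},"fingers":{"type":"number"}},"required":["commands"]}

```bash
ls; mkdir -p pics
python3 - <<'E'
from bench import robot
import cv2,numpy as np
o=robot.get_obs();print(o)
for n in("scene","top"):
    p,d=robot.snapshot(n);cv2.imwrite(f"pics/{n}0.png",p[:,:,::-1]);np.save(f"{n}0.npy",d);print(robot.camera_info(n))
E
```

```text
pics
{'time': 0.0, 'joint_positions': array([ 1.22587903e+00,  8.79345238e-02,  1.37222952e+00,  2.98308004e-05,
        1.68360191e+00, -1.03077187e-01]), 'qvel': array([-0.00046606,  0.00085246, -0.00128686,  0.00093624, -0.00044407,
        0.00010575]), 'joint_torque': array([-9.57486409e-04, -3.40181100e+01, -3.02425754e+01,  7.15549034e-02,
        3.29482695e-02, -1.50659866e-04]), 'tool_pos': array([0.13152268, 0.53350058, 0.2123279 ]), 'ee_rot': array([-1.57054321,  0.00215872,  1.32895982]), 'wrist_force': array([ 0.26488993, -0.21171018, -0.13478825]), 'wrist_torque': array([ 0.0201975 , -0.02316602, -0.02224133]), 'width': 0.09389462329638235}
{'fx': 623.1218474389777, 'fy': 623.1218474389777, 'cx': 319.4371064778655, 'cy': 234.1675360888208, 'k1': 0.026485738286024754, 'R': array([[ 0.80657038, -0.59067834,  0.02330932],
       [-0.34484391, -0.50217842, -0.79303185],
       [ 0.48013217,  0.63159792, -0.60873407]]), 't': array([-0.62397897,  0.08350999,  0.86452363])}
{'fx': 475.7928654893531, 'fy': 475.7928654893531, 'cx': 319.1026522949341, 'cy': 246.5324143917946, 'k1': 0.035071277861754624, 'R': array([[-0.01342897, -0.99990155, -0.00406734],
       [-0.97529182,  0.0139953 , -0.22047677],
       [ 0.22051198,  0.00100607, -0.97538375]]), 't': array([-0.30434292,  0.52659271,  0.82900843])}
```

View pics/scene0.png

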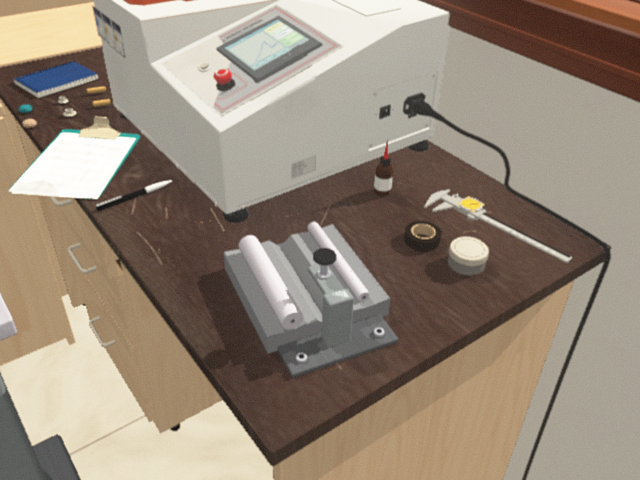

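View pics/top0.png

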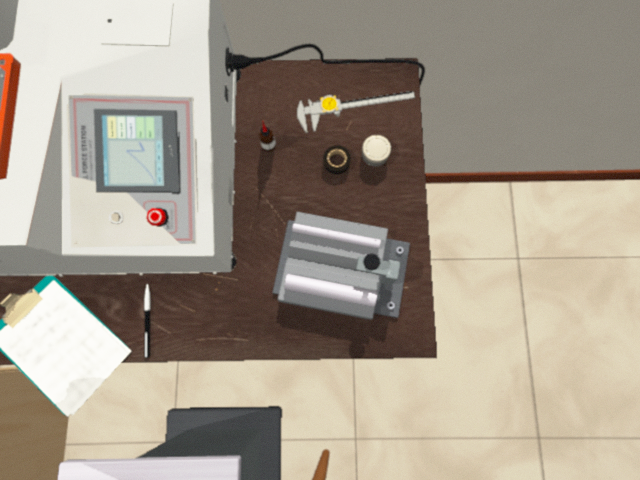

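Run:
```python
import cv2
a=cv2.imread("pics/top0.png")[200:330,260:420];cv2.imwrite("pics/topc.png",cv2.resize(a,None,fx=5,fy=4.6,interpolation=cv2.INTER_CUBIC)[:598])
a=cv2.imread("pics/scene0.png")[210:380,210:410];cv2.imwrite("pics/scenec.png",cv2.resize(a,None,fx=3.5,fy=3.5,interpolation=cv2.INTER_CUBIC))
```

```text
(no output)
```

View pics/topc.png

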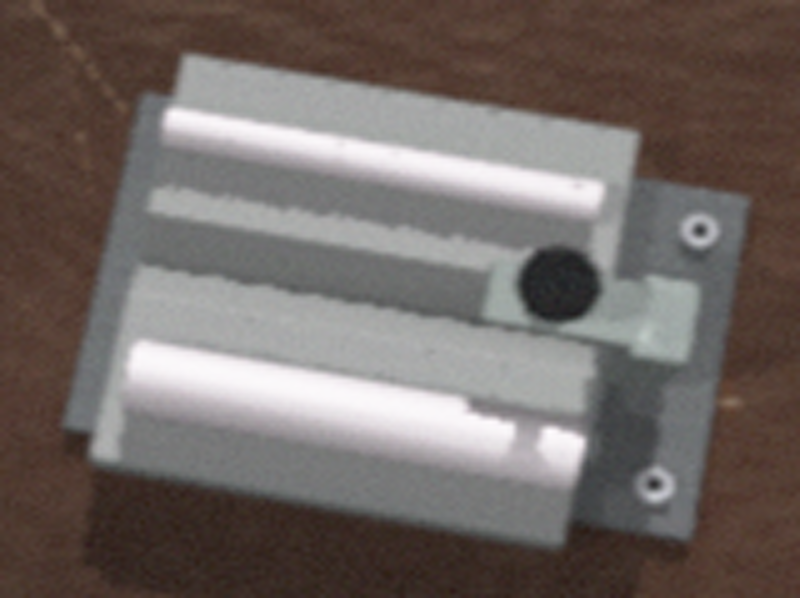

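View pics/scenec.png

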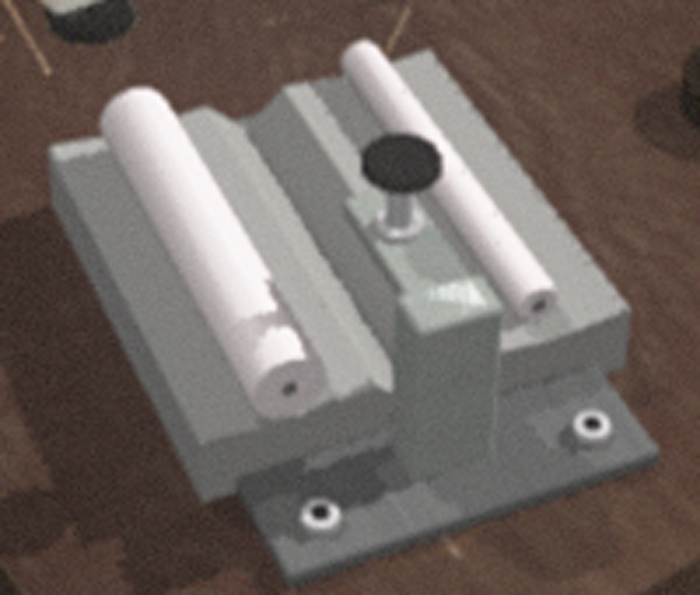

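```bash
cat > h.py <<'E'
from bench import robot
import numpy as np,cv2
from scipy.optimize import least_squares
def proj(n,X):
    c=robot.camera_info(n);P=np.atleast_2d(X)@c["R"].T+c["t"];s=P[:,:2]/P[:,2:];r2=(s**2).sum(1,keepdims=True)
    s=s*(1+c["k1"]*r2);return np.c_[c["fx"]*s[:,0]+c["cx"],c["fy"]*s[:,1]+c["cy"]]
def back(n,uv,z):
    c=robot.camera_info(n);p=np.array([(uv[0]-c["cx"])/c["fx"],(uv[1]-c["cy"])/c["fy"]]);s=p.copy()
    for _ in range(20): s=p/(1+c["k1"]*(s@s))
    d=c["R"].T@np.r_[s,1];C=-c["R"].T@c["t"];return C+d*(z-C[2])/d[2]
def fx(p,X):
    X=np.atleast_2d(X);c,s=np.cos(p[2]),np.sin(p[2]);return np.c_[p[0]+c*X[:,0]-s*X[:,1],p[1]+s*X[:,0]+c*X[:,1],X[:,2]]
E
python3 - <<'E'
from h import *
T=lambda u,v:(260+u/5-.4,200+v/4.6-.4); S=lambda u,v:(210+u/3.5-.36,210+v/3.5-.36)
ob=[("top",T(559,284),(.065,0,.117)),("top",T(182,55),(-.09,.088,.032)),("top",T(638,132),(.09,.088,.032)),("top",T(562,548),(.09,-.088,.032)),("top",T(92,462),(-.09,-.088,.032)),
("scene",S(401,163),(.065,0,.117)),("scene",S(52,148),(-.09,-.088,.032)),("scene",S(205,440),(.09,-.088,.032)),("scene",S(630,310),(.09,.088,.032)),("scene",S(432,52),(-.09,.088,.032))]
f=lambda p:np.concatenate([(proj(n,fx(p,X))-uv).ravel() for n,uv,X in ob])
r=least_squares(f,[.45,-.35,-1.6],loss="soft_l1");print(r.x,np.round(f(r.x).reshape(-1,2),1))
for n in("top","scene"):
    q=least_squares(lambda p:np.concatenate([(proj(m,fx(p,X))-uv).ravel() for m,uv,X in ob if m==n]),r.x).x;print(n,q)
p=r.x
# thick bar axis fixture coords: top silhouette mid ends, scene end-face centre
for n,uv,z in [("top",T(128,378),.043),("top",T(582,455),.043),("scene",S(290,388),.043),("scene",S(540,305),.037)]:
    w=back(n,uv,z);c,s=np.cos(p[2]),np.sin(p[2]);d=w-[p[0],p[1],0];print(n,w,"fix",c*d[0]+s*d[1],-s*d[0]+c*d[1])
E
```

```text
[ 0.49648627 -0.33820432 -1.77768325] [[ 0.2 -0.9]
 [ 0.4 -1.1]
 [ 0.2 -0.8]
 [ 0.2 -1.2]
 [-0.6 -1.2]
 [-0.1 -1.1]
 [-1.8  0.7]
 [-1.9  1.8]
 [ 0.2  0.7]
 [-0.7  0.3]]
top [ 0.49446865 -0.33803089 -1.77412218]
scene [ 0.4981833  -0.33790712 -1.78041785]
top [ 0.45924075 -0.2474521   0.043     ] fix -0.08116618067421234 -0.0550930600261035
top [ 0.42570667 -0.41547554  0.043     ] fix 0.09016255598021738 -0.05339762929116949
scene [ 0.42860919 -0.41207235  0.043     ] fix 0.08623572103677972 -0.05125607157175214
scene [ 0.53457047 -0.425254    0.037     ] fix 0.07737033002554816 0.05515329773457524
```

Emit:
step_arm:
  commands:
    - {"xyz": [0.006,-0.017,0.005],"twist": [0,0,0]}
    - {"xyz": [0.016,-0.05,0.01],"twist": [0,0,0]}
    - {"xyz": [0.027,-0.085,0.02],"twist": [0,0,0]}
    - {"xyz": [0.038,-0.12,0.02],"twist": [0,0,0]}
    - {"xyz": [0.05,-0.155,0.02],"twist": [0,0,0]}
    - {"xyz": [0.061,-0.19,0.02],"twist": [0,0,0]}
    - {"xyz": [0.072,-0.225,0.02],"twist": [0,0,0]}
    - {"xyz": [0.084,-0.26,0.02],"twist": [0,0,0]}
    - {"xyz": [0.096,-0.29,0.02],"twist": [0,0,0]}
    - {"xyz": [0.108,-0.32,0.02],"twist": [0,0,1]}
    - {"xyz": [0.12,-0.35,0.02],"twist": [0,0,2]}
    - {"xyz": [0.132,-0.38,0.02],"twist": [0,0,2]}

```text
time: 1.1
tool_pos: [0.2636, 0.1525, 0.2332]
ee_rot: [-1.571, -0.0, 1.365]
wrist_force: [0.7, 0.4, -0.4]
width: 0.0939
```

Run:
```python
from h import *
p=[.4963,-.3381,-1.7777]
for X in [(-.018,-.092,.1),(-.018,-.075,.05),(-.018,-.032,.05),(.065,0,.117)]: print(fx(p,X))
print(robot.get_obs()["joint_positions"])
```

```text
[[ 0.40995996 -0.30158429  0.1       ]]
[[ 0.42659737 -0.30507661  0.05      ]]
[[ 0.46868026 -0.31391013  0.05      ]]
[[ 0.48294701 -0.40171366  0.117     ]]
[ 3.37605178e-01 -4.86886071e-01  1.80699369e+00  5.24944979e-05
  1.82112174e+00 -1.02748654e+00]
```

Emit:
step_arm:
  commands:
    - {"xyz": [0.015,-0.03,0],"twist": [0,0,0]}
    - {"xyz": [0.03,-0.065,0],"twist": [0,0,0]}
    - {"xyz": [0.042,-0.1,0],"twist": [0,0,0]}
    - {"xyz": [0.048,-0.138,0],"twist": [0,0,0]}
    - {"xyz": [0.05,-0.176,0],"twist": [0,0,0]}
    - {"xyz": [0.052,-0.214,0],"twist": [0,0,0]}
    - {"xyz": [0.054,-0.252,0],"twist": [0,0,0]}
    - {"xyz": [0.056,-0.29,0],"twist": [0,0,0]}
    - {"xyz": [0.06,-0.328,0],"twist": [0,0,0]}
    - {"xyz": [0.07,-0.362,0],"twist": [0,0,0]}
    - {"xyz": [0.085,-0.395,0],"twist": [0,0,0]}
    - {"xyz": [0.1,-0.42,0],"twist": [0,0,0]}

```text
time: 2.1
tool_pos: [0.3633, -0.2686, 0.2328]
ee_rot: [-1.57, 0.0, 1.361]
wrist_force: [-0.0, 1.2, 0.6]
width: 0.0939
```

Emit:
step_arm:
  commands:
    - {"xyz": [0.02,-0.018,-0.01],"twist": [0,0,0]}
    - {"xyz": [0.045,-0.036,-0.03],"twist": [0,0,0]}
    - {"xyz": [0.046,-0.036,-0.06],"twist": [0,0,0]}
    - {"xyz": [0.046,-0.036,-0.09],"twist": [0,0,0]}
    - {"xyz": [0.046,-0.036,-0.12],"twist": [0,0,0]}
    - {"xyz": [0.046,-0.036,-0.145],"twist": [0,0,0]}
    - {"xyz": [0.046,-0.036,-0.16],"twist": [0,0,0]}
    - {"xyz": [0.046,-0.036,-0.16],"twist": [0,0,0]}

```text
time: 2.77
tool_pos: [0.407, -0.2995, 0.0684]
ee_rot: [-1.562, -0.005, 1.364]
wrist_force: [-0.6, -0.4, 0.1]
width: 0.0936
```

```bash
cat > look.py <<'E'
from h import *
import sys
k=sys.argv[1]
o=robot.get_obs();print(o["time"],o["tool_pos"],o["ee_rot"],o["wrist_force"])
a,_=robot.snapshot("top");b,_=robot.snapshot("scene")
a=cv2.resize(a[190:330,250:420],None,fx=2.8,fy=2.8,interpolation=cv2.INTER_CUBIC);b=cv2.resize(b[200:350,210:400],(int(392*190/150),392)) if 0 else cv2.resize(b[150:390,190:410],(360,392),interpolation=cv2.INTER_CUBIC)
a=cv2.resize(a,(440,392));cv2.imwrite(f"pics/{k}.png",np.hstack([a,b])[:,:,::-1])
E
python3 look.py a1
```

```text
2.7667 [ 0.40696132 -0.29945949  0.06838187] [-1.56205918 -0.0053709   1.36383824] [-0.60621739 -0.4436187   0.06302295]
```

View pics/a1.png

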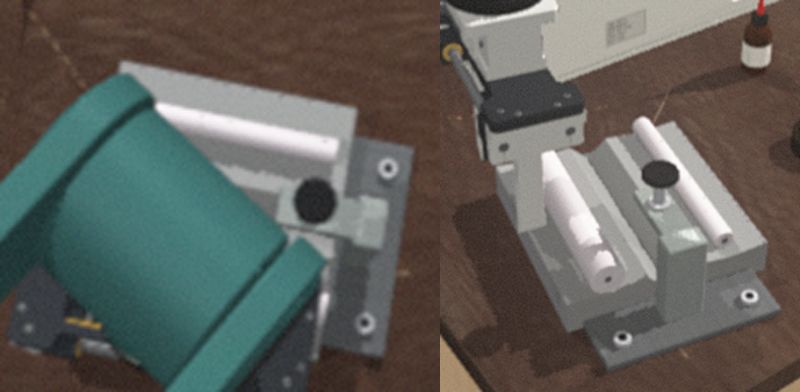

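Run:
```python
from h import *
o=robot.get_obs();print(o["time"],o["tool_pos"],o["ee_rot"],o["wrist_force"],o["joint_positions"])
```

```text
2.8667 [ 0.40934204 -0.30167616  0.07303335] [-1.56934181e+00 -9.33073644e-04  1.36387973e+00] [-0.12292418  0.1203381   0.02833598] [-7.46690299e-01  6.86138824e-02  1.67443327e+00  5.36554864e-05
  1.40027276e+00 -2.11057985e+00]
```

Emit:
step_arm:
  commands:
    - {"xyz": [0,0,-0.005],"twist": [0,0,0]}
    - {"xyz": [0,0,-0.01],"twist": [0,0,0]}
    - {"xyz": [0,0,-0.01],"twist": [0,0,0]}
    - {"xyz": [0,0,-0.01],"twist": [0,0,0]}

```text
time: 3.2
tool_pos: [0.4099, -0.3021, 0.064]
ee_rot: [-1.571, 0.0, 1.364]
wrist_force: [0.3, 0.1, 0.5]
width: 0.0938
```

Emit:
step_arm:
  commands:
    - {"xyz": [0,0,-0.004],"twist": [0,0,0]}
    - {"xyz": [0,0,-0.008],"twist": [0,0,0]}
    - {"xyz": [0,0,-0.012],"twist": [0,0,0]}
    - {"xyz": [0,0,-0.015],"twist": [0,0,0]}
    - {"xyz": [0,0,-0.017],"twist": [0,0,0]}
    - {"xyz": [0,0,-0.018],"twist": [0,0,0]}
    - {"xyz": [0,0,-0.018],"twist": [0,0,0]}
    - {"xyz": [0,0,-0.018],"twist": [0,0,0]}

```text
time: 3.87
tool_pos: [0.4097, -0.302, 0.0455]
ee_rot: [-1.571, -0.0, 1.364]
wrist_force: [-0.2, 0.6, 0.2]
width: 0.0941
```

```bash
python3 look.py a2
```

```text
3.8667 [ 0.4097412  -0.30199422  0.04549805] [-1.57081415e+00 -9.39611753e-05  1.36396315e+00] [-0.19518621  0.55364164  0.18928815]
```

View pics/a2.png

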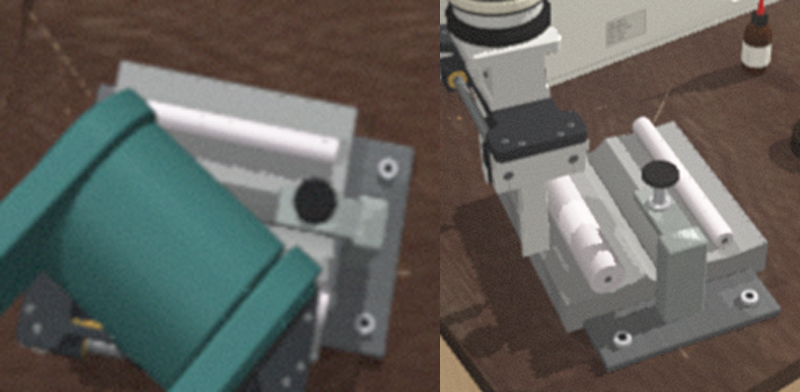

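Emit:
step_arm:
  commands:
    - {"xyz": [0.003,-0.0006,0],"twist": [0,0,0]}
    - {"xyz": [0.006,-0.0012,0],"twist": [0,0,0]}
    - {"xyz": [0.009,-0.0019,0],"twist": [0,0,0]}
    - {"xyz": [0.012,-0.0025,0],"twist": [0,0,0]}
    - {"xyz": [0.014,-0.0029,0],"twist": [0,0,0]}
    - {"xyz": [0.016,-0.0033,0],"twist": [0,0,0]}
    - {"xyz": [0.019,-0.004,0],"twist": [0,0,0]}
    - {"xyz": [0.022,-0.0046,0],"twist": [0,0,0]}
    - {"xyz": [0.025,-0.0052,0],"twist": [0,0,0]}
    - {"xyz": [0.028,-0.0059,0],"twist": [0,0,0]}
    - {"xyz": [0.031,-0.0065,0],"twist": [0,0,0]}
    - {"xyz": [0.034,-0.0071,0],"twist": [0,0,0]}

```text
time: 4.97
tool_pos: [0.444, -0.3091, 0.0455]
ee_rot: [-1.571, -0.0, 1.364]
wrist_force: [-2.0, 0.3, 0.4]
width: 0.0941
```

```bash
python3 look.py a3
```

```text
4.9667 [ 0.44396063 -0.30914576  0.04550166] [-1.57067863e+00 -9.61343516e-05  1.36389955e+00] [-1.972358    0.26452539  0.39417974]
```

View pics/a3.png

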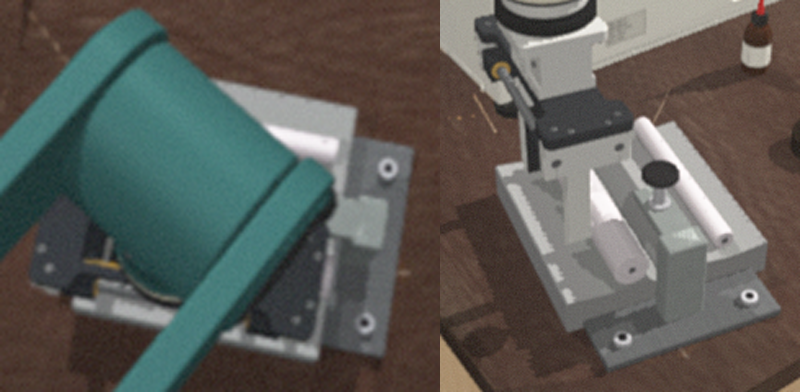

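Emit:
step_arm:
  commands:
    - {"xyz": [0.002,-0.0004,0],"twist": [0,0,0]}
    - {"xyz": [0.004,-0.0008,0],"twist": [0,0,0]}
    - {"xyz": [0.006,-0.0012,0],"twist": [0,0,0]}
    - {"xyz": [0.008,-0.0017,0],"twist": [0,0,0]}
    - {"xyz": [0.01,-0.0021,0],"twist": [0,0,0]}
    - {"xyz": [0.012,-0.0025,0],"twist": [0,0,0]}
    - {"xyz": [0.0135,-0.0028,0],"twist": [0,0,0]}
    - {"xyz": [0.015,-0.0031,0],"twist": [0,0,0]}
    - {"xyz": [0.0165,-0.0034,0],"twist": [0,0,0]}
    - {"xyz": [0.018,-0.0037,0],"twist": [0,0,0]}
    - {"xyz": [0.0195,-0.004,0],"twist": [0,0,0]}
    - {"xyz": [0.0195,-0.004,0],"twist": [0,0,0]}

```text
time: 6.07
tool_pos: [0.4637, -0.3132, 0.0455]
ee_rot: [-1.571, -0.0, 1.364]
wrist_force: [-0.2, 0.3, -0.2]
width: 0.0944
```

```bash
python3 look.py a4
```

```text
6.0667 [ 0.46366281 -0.31316122  0.04549679] [-1.57133432e+00 -7.74928580e-05  1.36411407e+00] [-0.21006844  0.30505967 -0.20973575]
```

View pics/a4.png

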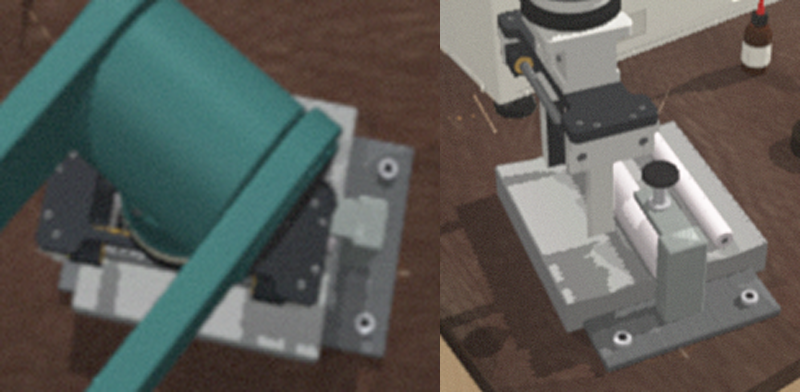

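Emit:
step_arm:
  commands:
    - {"xyz": [-0.01,0.002,0],"twist": [0,0,0]}
    - {"xyz": [-0.025,0.005,0],"twist": [0,0,0]}
    - {"xyz": [-0.03,0.006,0.02],"twist": [0,0,0]}
    - {"xyz": [-0.04,0.008,0.05],"twist": [0,0,0]}
    - {"xyz": [-0.06,0.012,0.08],"twist": [0,0,0]}
    - {"xyz": [-0.09,0.018,0.1],"twist": [0,0,0]}
    - {"xyz": [-0.12,0.02,0.115],"twist": [0,0,0]}
    - {"xyz": [-0.14,0.02,0.12],"twist": [0,0,0]}
    - {"xyz": [-0.15,0.02,0.12],"twist": [0,0,0]}
    - {"xyz": [-0.15,0.02,0.12],"twist": [0,0,0]}
  fingers: 0

```text
time: 7.0
tool_pos: [0.3116, -0.293, 0.1658]
ee_rot: [-1.572, 0.001, 1.362]
wrist_force: [-0.3, 0.5, 0.0]
width: 0.0937
```

```bash
python3 look.py a5
```

```text
7.0 [ 0.31160416 -0.29301149  0.16577877] [-1.57152805e+00  8.50841296e-04  1.36159408e+00] [-0.34212827  0.50722511  0.02852528]
```

View pics/a5.png

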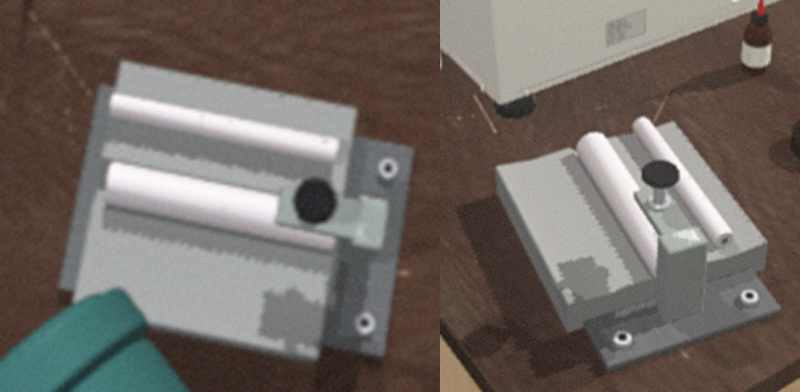

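Emit:
step_arm:
  commands:
    - {"xyz": [0.01,-0.01,0],"twist": [0,0,0]}
    - {"xyz": [0.03,-0.025,0],"twist": [0,0,0]}
    - {"xyz": [0.06,-0.045,0],"twist": [0,0,0]}
    - {"xyz": [0.09,-0.065,0],"twist": [0,0,0]}
    - {"xyz": [0.12,-0.085,0],"twist": [0,0,0]}
    - {"xyz": [0.145,-0.1,0],"twist": [0,0,0]}
    - {"xyz": [0.16,-0.107,0],"twist": [0,0,0]}
    - {"xyz": [0.17,-0.109,0],"twist": [0,0,0]}
    - {"xyz": [0.17,-0.109,0],"twist": [0,0,0]}
    - {"xyz": [0.17,-0.109,0],"twist": [0,0,0]}
    - {"xyz": [0.17,-0.109,0],"twist": [0,0,0]}
  fingers: 255

```text
time: 8.02
tool_pos: [0.4827, -0.4014, 0.1651]
ee_rot: [-1.57, -0.001, 1.364]
wrist_force: [-0.0, 0.1, -0.1]
width: 0.0242
```

Emit:
step_arm:
  commands:
    - {"xyz": [0,0,-0.005],"twist": [0,0,0]}
    - {"xyz": [0,0,-0.012],"twist": [0,0,0]}
    - {"xyz": [0,0,-0.02],"twist": [0,0,0]}
    - {"xyz": [0,0,-0.027],"twist": [0,0,0]}
    - {"xyz": [0,0,-0.032],"twist": [0,0,0]}
    - {"xyz": [0,0,-0.035],"twist": [0,0,0]}
    - {"xyz": [0,0,-0.035],"twist": [0,0,0]}

```text
time: 8.6
tool_pos: [0.4827, -0.4016, 0.1291]
ee_rot: [-1.569, -0.001, 1.364]
wrist_force: [-0.1, 0.7, -0.7]
width: 0.0006
```

```bash
python3 look.py a6
```

```text
8.6 [ 0.48265293 -0.40162799  0.12912047] [-1.56895431e+00 -1.31825811e-03  1.36376040e+00] [-0.14969798  0.67874457 -0.73348868]
```

View pics/a6.png

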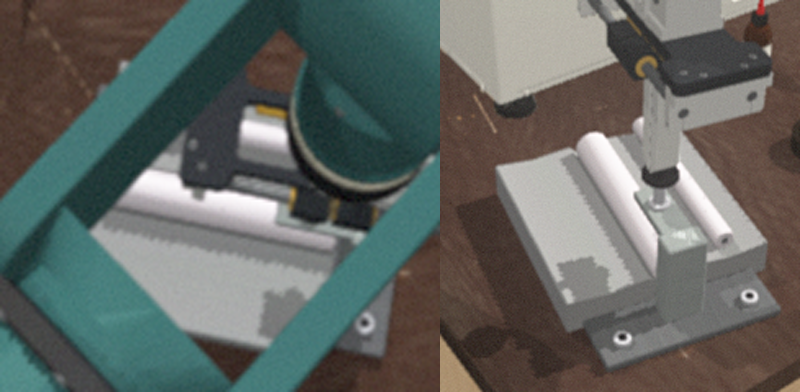

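Emit:
step_arm:
  commands:
    - {"xyz": [0,0,-0.002],"twist": [0,0,0]}
    - {"xyz": [0,0,-0.004],"twist": [0,0,0]}
    - {"xyz": [0,0,-0.006],"twist": [0,0,0]}
    - {"xyz": [0,0,-0.008],"twist": [0,0,0]}
    - {"xyz": [0,0,-0.01],"twist": [0,0,0]}
    - {"xyz": [0,0,-0.012],"twist": [0,0,0]}
    - {"xyz": [0,0,-0.014],"twist": [0,0,0]}
    - {"xyz": [0,0,-0.016],"twist": [0,0,0]}
    - {"xyz": [0,0,-0.018],"twist": [0,0,0]}
    - {"xyz": [0,0,-0.02],"twist": [0,0,0]}
    - {"xyz": [0,0,-0.02],"twist": [0,0,0]}

```text
time: 9.62
tool_pos: [0.4834, -0.4023, 0.11]
ee_rot: [-1.571, 0.0, 1.364]
wrist_force: [0.4, 0.4, 1.0]
width: 0.0005
```

Emit:
step_arm:
  commands:
    - {"xyz": [0,0,-0.0005],"twist": [0,0,0]}
    - {"xyz": [0,0,-0.001],"twist": [0,0,0]}
    - {"xyz": [0,0,-0.001],"twist": [0,0,0]}

```text
time: 9.87
tool_pos: [0.4834, -0.4023, 0.1095]
ee_rot: [-1.571, 0.0, 1.364]
wrist_force: [0.7, -1.1, 2.4]
width: 0.0005
```

Emit:
step_arm:
  commands:
    - {"xyz": [0,0,-0.0005],"twist": [0,0,0]}
    - {"xyz": [0,0,-0.001],"twist": [0,0,0]}
    - {"xyz": [0,0,-0.0015],"twist": [0,0,0]}
    - {"xyz": [0,0,-0.002],"twist": [0,0,0]}
    - {"xyz": [0,0,-0.002],"twist": [0,0,0]}

```text
time: 10.28
tool_pos: [0.4834, -0.4022, 0.1075]
ee_rot: [-1.571, 0.0, 1.364]
wrist_force: [-0.1, -0.9, 3.6]
width: 0.0004
```

Emit:
step_arm:
  commands:
    - {"xyz": [0,0,-0.0005],"twist": [0,0,0]}
    - {"xyz": [0,0,-0.001],"twist": [0,0,0]}
    - {"xyz": [0,0,-0.001],"twist": [0,0,0]}

```text
time: 10.53
tool_pos: [0.4834, -0.4022, 0.1065]
ee_rot: [-1.571, 0.0, 1.364]
wrist_force: [1.3, -0.8, 3.6]
width: 0.0004
```

```bash
python3 look.py a7
```

```text
10.5333 [ 0.48337037 -0.40219829  0.1064973 ] [-1.57125574e+00  1.49885143e-04  1.36393473e+00] [ 1.28773261 -0.82831632  3.56700478]
```

View pics/a7.png

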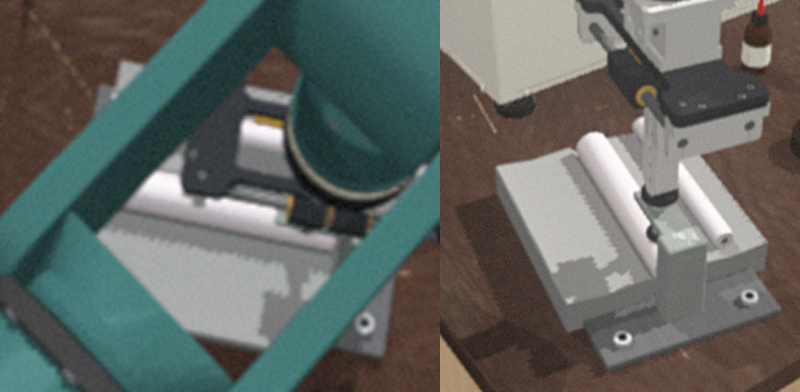

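Knob is down; the pad (left of the post, around 652,232) is close to the bar. I keep pressing in half-millimetre steps until the force rises.

Emit:
step_arm:
  commands:
    - {"xyz": [0,0,-0.0005],"twist": [0,0,0]}
    - {"xyz": [0,0,-0.0005],"twist": [0,0,0]}
    - {"xyz": [0,0,-0.0005],"twist": [0,0,0]}

```text
time: 10.88
tool_pos: [0.4834, -0.4023, 0.1065]
ee_rot: [-1.571, 0.0, 1.364]
wrist_force: [0.8, -0.8, 4.8]
width: 0.0002
```

Emit:
step_arm:
  commands:
    - {"xyz": [0,0,-0.0005],"twist": [0,0,0]}
    - {"xyz": [0,0,-0.0005],"twist": [0,0,0]}
    - {"xyz": [0,0,-0.0005],"twist": [0,0,0]}

```text
time: 11.13
tool_pos: [0.4834, -0.4023, 0.1064]
ee_rot: [-1.572, 0.0, 1.364]
wrist_force: [0.2, -0.8, 5.8]
width: 0.0004
```

Emit:
step_arm:
  commands:
    - {"xyz": [0,0,-0.0005],"twist": [0,0,0]}
    - {"xyz": [0,0,-0.001],"twist": [0,0,0]}
    - {"xyz": [0,0,-0.0015],"twist": [0,0,0]}
    - {"xyz": [0,0,-0.0015],"twist": [0,0,0]}
    - {"xyz": [0,0,-0.0015],"twist": [0,0,0]}

```text
time: 11.55
tool_pos: [0.4834, -0.4023, 0.1063]
ee_rot: [-1.572, 0.001, 1.364]
wrist_force: [-0.7, 0.4, 9.6]
width: 0.0003
```

Emit:
step_arm:
  commands:
    - {"xyz": [0,0,0.003],"twist": [0,0,0]}
    - {"xyz": [0,0,0.01],"twist": [0,0,0]}
    - {"xyz": [0,0,0.03],"twist": [0,0,0]}
    - {"xyz": [0,0,0.06],"twist": [0,0,0]}
    - {"xyz": [-0.02,0.015,0.09],"twist": [0,0,0]}
    - {"xyz": [-0.05,0.04,0.1],"twist": [0,0,0]}
    - {"xyz": [-0.08,0.065,0.1],"twist": [0,0,0]}
    - {"xyz": [-0.11,0.085,0.1],"twist": [0,0,0]}
    - {"xyz": [-0.14,0.105,0.1],"twist": [0,0,0]}
    - {"xyz": [-0.16,0.11,0.1],"twist": [0,0,0]}
    - {"xyz": [-0.17,0.11,0.1],"twist": [0,0,0]}
    - {"xyz": [-0.17,0.11,0.1],"twist": [0,0,0]}

```text
time: 12.55
tool_pos: [0.3116, -0.2917, 0.2037]
ee_rot: [-1.57, -0.0, 1.362]
wrist_force: [1.0, -1.0, -0.1]
width: 0.0005
```

```bash
python3 look.py a8
python3 - <<'E'
from h import *
a,_=robot.snapshot("scene");cv2.imwrite("pics/a9.png",cv2.resize(a[230:340,220:400],None,fx=4.4,fy=4.4,interpolation=cv2.INTER_CUBIC)[:,:,::-1])
p=[.4963,-.3381,-1.7777]
for q in [(.065,0,.117),(.065,0,.098)]: print(proj("scene",fx(p,q)),proj("top",fx(p,q)))
E
```

```text
12.55 [ 0.31163652 -0.29167477  0.2037052 ] [-1.56980113e+00 -2.83497242e-04  1.36232084e+00] [ 1.03037039 -1.03846304 -0.13319085]
[[323.93020942 255.10092563]] [[371.4996634  260.54086333]]
[[323.51156779 266.78410468]] [[370.38639147 262.60671982]]
```

View pics/a8.png

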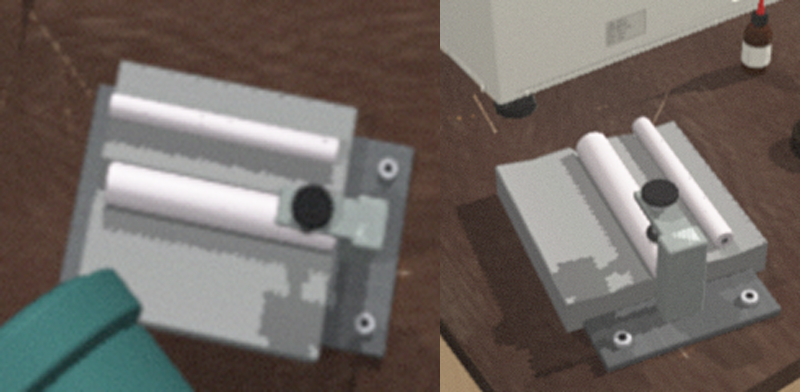

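View pics/a9.png

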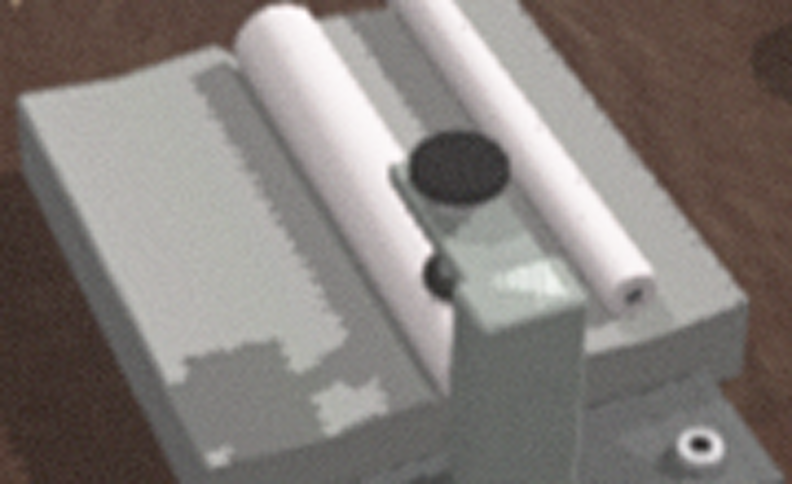

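```bash
python3 -c "
from bench import robot
print(robot.close_job())"
```

```text
the job is handed in; nothing more can be done
None
```

The thick bar now sits in the vee with the clamp pad pressed down on it, and the job was handed in at about 12.7 s of the 42 s allowed.

- **Rolling:** I lowered the open gripper behind the bar and pushed it across slowly with both fingers. It dropped into the vee by itself while the fingers stayed short of its seated position. The pictures after I backed away show it square in the vee.
- **Clamping:** I pressed the knob down with the closed fingertips. They stopped moving at about 19 mm of knob travel, with the force rising from about 4 N to 9.6 N. That means the pad had reached the bar.
- **Last checks:**
  - In the final picture the knob sits about 11.6 px lower than at the start, against 11.7 px expected for 19 mm, so it stayed down when released.
  - The thin bar still lies in its own tray.
  - The arm was clear of the fixture when I handed in.
- **Disagreements:** The fixture position found from the two cameras separately differed by about 4 mm, so I used the joint fit. The knob force was barely above noise (about 1 N) early in the press, and only reached the expected 4 N nearer the end.

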